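# Draw the ware board forward with the drag hook

### The arm

A 6-joint arm with a two-finger parallel gripper is mounted at the origin on the work surface. World frame = base frame: x ahead of the robot, y to its left, z up, the work surface at z = 0. Lengths are in mm, angles in rad, forces in N, time in s.
With the tool pointing down it reaches from about 300 to 775 mm from the base axis. Payload 14.6 kg.
Tool frame: the origin (TCP) lies on the centre line of the jaws, within the pads' length; the fingertips stand 19 mm ahead of it and the grasp point (between the pads) is the TCP (bot.tip_reach is the distance from the TCP to the fingertips, in mm); y points along the fingers, x is the direction in which the jaws open and shut, and the axes are right-handed (so a half turn about y gives the same grasp; the last joint's range is limited). The gripper opens to 85 mm and grips with 20 to 120 N. Pads are 22 mm wide; open, the fingers measure 114 mm over their backs; the gripper's body (76 mm by 85 mm) begins 54 mm behind the grasp point. The pads swing forward as they close: fully open they stand 13 mm farther back than shut.
Start: joints at [1.196, 0.3, 1.521, -0, 1.321, -0.067], TCP at [166.627, 524.142, 211.781] pointing down, gripper open.
Joint ranges: [-3.03, 3.03], [-0.79, 2.21], [0.23, 2.52], [-1.04, 4.18], [0, 3.07], [-2.55, 2.55]. Speed limits (rad/s): [2.22, 2.22, 2.57, 3.14, 3.14, 3.14].

### API

Orientations are given as a unit quaternion [w, x, y, z].
In Python, from rig import bot gives the robot as it stands. Calls block until the motion is done:
- bot.move_to(position, orientation): joint-space move of the TCP to a pose.
- bot.servo_line(position, attitude=None, speed=150, until_force=None): straight line of the TCP; attitude=None keeps the orientation; speed is the mean speed in mm/s. With until_force (N) it stops when the force on the tool has changed by that much, and returns True; else False.
- bot.move_joints(angles): joint-space move.
- bot.move_gripper(opening, grip_force=None): finger opening in mm; grip_force is the grip in N (None keeps the last); returns when the fingers have stopped.
- bot.dwell(seconds).
- bot.ik(position, orientation): joint angles nearest the present ones, or None.
- bot.read_state(): the state.
- bot.read_camera(name): name is "scene" or "top"; returns a dict with "image" (480x640x3 uint8, blue, green, red), "depth" (480x640 float32, mm along the optical axis (not along the pixel's ray), 0 where there is no reading), "fovy" (degrees; the focal length in pixels is half the picture's height over the tangent of half this angle, whatever the lens; pixels are square), "cx", "cy" (the principal point, pixels), "eye" and "attitude" of the camera in the world. Camera axes: x right, y down, z forward; pixel columns grow to the right and rows downward; lengths in mm; the calibration is good to about 2 mm. A picture is of the moment at which its call begins.
A pose or a line that the arm cannot do raises bot.MotionError and nothing moves.
- bot.finish_job(): hands the job in, once; it reports no verdict.
The state is a dict: "clock": time; "joint_positions": joint angles; "qvel": joint speeds; "effort": joint torques, N m; "ee_pos": TCP position; "tool_rot": TCP orientation; "ft_force": force on the tool from outside, world axes, zero at the start; "moment": the same for the moment, N m; "grip_width": finger opening in mm.
Only numpy, scipy, OpenCV 4.12 (cv2) and the standard library are available. Lean on these libraries where they do the work, as an engineer would, in place of code of your own. Each camera call takes 0.05 s, during which the arm holds its last target.

### The job

Take the drag hook from its wooden rest, reach it in under the deck of the drying rack and hook it behind the wire bow of the ware board. Draw the board gently forward until you feel it bear firmly and squarely on both front stops - a pull of about 12 N there, never more than 16 N - with the bone-dry pots still standing, nothing else on the bench disturbed, and neither board nor pots touched by hand. Then lay the hook back in its rest.

Things in the scene. Friction and masses are not known exactly. Their poses are not given: they have to be found in the camera images.
- hook_grip (a point): Centre of the square light-wood handle of the drag hook: 110 mm long, 24 x 24 mm, sides free for fingers within 30 mm of this point; about 60 mm above the bench in the rest. x points along the tool to the hook end, z up. An 8 mm steel rod runs on along the handle's axis to 165 mm ahead of this point, where it is bent square down: the prong
- hook_tip (a point): Centre of the rounded lower end of the prong (8 mm thick): 165 mm ahead (+x) of point hook_grip and 30 mm below it (-z); the metal ends 4 mm below this point
- hook: The drag hook as a whole, 0.12 kg, same origin and axes as point hook_grip; its balance point is about 40 mm ahead of the handle's centre
- rest_seat (a point): Where the handle's centre belongs in the wooden rest, 60 mm above the bench; x: where the hook end points, z up. The rest, left or right on the bench, is a 175 x 75 x 10 mm plank with two open-topped flaring yokes: 42 mm behind this point (27 mm wide at its floor, 48 mm high, for the handle) and 85 mm ahead (11 mm wide at its floor, 56 mm high, for the rod); cheeks rise 15 mm above the floors
- board: Loose plywood ware board, 220 long (x) x 220 wide (y) x 15 mm, 0.55 to 0.75 kg with its three pots. Origin: middle of its lower front edge (towards the robot); x points to its rear, z up. It lies on two steel runners 50 mm above the bench with 9 mm side play each way, 65 to 90 mm back from the stops, a little askew. Slides with 2 to 6 N. A pull or bump over 16 N is too rough for the pots
- bow (a point): Middle of the cross bar of the wire bow on the board's front: 8 mm round steel, 90 mm wide along board y, 12 mm behind the front edge; bar centre 26 mm above the board's top, 91 mm above the bench; open below over 22 mm of clear height. Behind the bow the board is free for 35 mm
- board_left (a point): Point on the board's front edge, 72 mm to the left (+y of board), half-way up the edge: meets the left stop
- board_right (a point): Same on the right, 72 mm to -y
- stop_bar: Fixed stop bar across the front of the runners, with two upright steel lugs at y = +72 and -72 mm, 26 mm wide, 16 mm above the runners. Origin half-way between the lugs, in the plane of their rear faces (where the board's front edge bears), 50 mm above the bench; x points into the rack along the runners, z up. The lugs do not yield: resistance rises steeply on contact
- rack: Fixed drying rack: pine frame, two runners along x, 0.36 m long; origin on the bench, midway under the runners' front ends; x points into the rack, as that of the stop bar. A deck of steel rods, open between, covers it from x = 67 to 360 mm, 310 mm wide; the rods' undersides are 175 mm above the bench; side rails (y = +-155 mm) and posts rise to 190 mm
- pot_a: Bone-dry pot with a narrow neck, 78 mm high, 58 mm wide, 0.08 kg, in the row of three on the board; origin at the centre of its foot, z up
- pot_b: Bone-dry pot with a wide neck, 66 mm high, 58 mm wide, 0.08 kg, in the row of three on the board; origin at the centre of its foot, z up
- pot_c: Bone-dry beaker, 60 mm high, 57 mm wide, 0.08 kg, in the row of three on the board; origin at the centre of its foot, z up
- wheel: Banding wheel, fixed: plaster-white disc 200 mm across, 80 mm high, on the side of the bench opposite to the hook rest; origin at the centre of its foot
- sanding_block: Loose wooden sanding block 85 x 45 x 28 mm on the bench; bystander, origin under its centre
- caliper: Loose caliper, 190 mm long, 12 mm high, on the bench; bystander
- turning_tool: Loose turning tool with a flat wire loop and a straight shaft, 197 mm long, 12 mm high, on the bench to the far right; bystander, not the hook
- jar_a: Loose grey jar, 64 mm wide, 75 mm high, left of the rack; bystander
- jar_b: Loose reddish jar, 60 mm wide, 65 mm high, right of the rack; bystander
Things that resemble listed ones, but are neither listed nor needed, are in the scene too. What is shaped like the pot_a but blue or yellow is not meant.

How it is judged (in metres and radians):
On the way, in this order (a step that is already met when the one before it is completed fails the run):
1. the held hook's prong is behind the bow's bar and pulls on it (x of hook_tip in the frame of board between 0.016 and 0.05 m and z of hook_tip in the frame of board below 0.041 m and y of hook_tip in the frame of board between -0.045 and 0.045 m and contact force between hook and board above 1 N and contact force between the fingers and hook above 1 N), for 0.1 s.
2. the hook draws the board against both stops so that it bears on them with more than 5 N (x of each of board_left, board_right in the frame of stop_bar below 0.0025 m and contact force between board and stop_bar above 5 N and contact force between hook and board above 3 N), for 0.2 s.
At the end, for the whole second after the job is handed in: The board lies flat on the runners, at rest, with both ends of its front edge within 3 mm of the stop lugs; all three pots stand upright on it; the hook lies at rest in both yokes of its rest, its handle centre within 15 mm of its place, not more than 5 mm high, and in line within 0.1 rad (x of each of board_left, board_right in the frame of stop_bar below 0.003 m and z of each of board_left, board_right in the frame of stop_bar below 0.0125 m and angle between board's own z axis and vertical below 0.03 rad and angle between each of pot_a, pot_b, pot_c's own z axis and vertical below 0.1 rad and height (world z) of each of pot_a, pot_b, pot_c above 0.055 m and distance between hook_grip and rest_seat below 0.015 m and z of hook_grip in the frame of rest_seat below 0.005 m and angle between the x axis of hook_grip and the x axis of rest_seat, either way round below 0.1 rad and linear speed of each of hook, board below 0.02 m/s); the robot touches nothing.
It fails at once if the hook pulled or pushed the board with more than 16 N (contact force between hook and board above 16 N).
It fails at once if the board struck or was forced against the stops with more than 16 N (contact force between board and stop_bar above 16 N).
It fails at once if the robot touched the board or a pot (contact force between any of the fingers, the arm and board above 0.5 N or contact force between any of the fingers, the arm and pot_a above 0.5 N or contact force between any of the fingers, the arm and pot_b above 0.5 N or contact force between any of the fingers, the arm and pot_c above 0.5 N).
It fails at once if a pot tipped (angle between any of pot_a, pot_b, pot_c's own z axis and vertical above 0.3 rad).
It fails at once if a bystander was shifted by more than 30 mm (distance of any of sanding_block, caliper, turning_tool, jar_a, jar_b from where it was at the start of the episode above 0.03 m).
It also fails if it takes over 69 s, if anything falls off the work surface, if the arm or the gripper's body presses on something with over 40 N, if the wrist force passes 120 N, or if a joint passes its speed limit or range.

## Working session

There is one attempt and no reset: what is moved stays moved. The work goes in short steps, each a Python script; the robot and the scene stay as the last script left them, time stands still between calls to the robot, and variables do not carry over. Pictures are saved under pics/ and viewed, and the job is handed in when it is done.

```bash
ls -la; mkdir -p pics; python3 - <<'E'
from rig import bot
import cv2,numpy as np
for n in ("scene","top"):
    c=bot.read_camera(n)
    cv2.imwrite(f"pics/{n}0.png",c["image"]); np.savez(f"{n}0.npz",**c)
    print(n,c["fovy"],c["cx"],c["cy"],c["eye"],c["attitude"],(c["depth"]>0).mean())
s=bot.read_state();print(s)
E
```

```text
total 12
drwxr-xr-x  3 agent agent 4096 Dec  7 14:42 .
drwxr-xr-x 23 root  root  4096 Dec  7 14:42 ..
drwxr-xr-x  2 agent agent 4096 Dec  7 14:42 pics
scene 42.37429508501648 309.8169774638464 236.96668347975688 [1253.27064872 -981.55903849 1136.11097015] [-0.38371209  0.8660119   0.29710808 -0.12047908] 0.9943489583333334
top 49.64880665044827 319.00064769700833 241.9780315869991 [ 312.50055628  -71.49709748 1320.50856012] [ 0.07367883 -0.67082073  0.73386536 -0.07754103] 0.9959895833333333
{'clock': 0.1, 'joint_positions': array([ 1.19639123e+00,  3.00437275e-01,  1.52153313e+00,  1.21201304e-05,
        1.32071715e+00, -6.65900182e-02]), 'qvel': array([ 0.00311702, -0.00014725, -0.00147426,  0.00187006, -0.00125115,
        0.00061614]), 'effort': array([ 3.44643859e-04, -5.44376278e+01, -3.62371302e+01, -1.65696829e-04,
        2.96226041e-03,  5.23214521e-05]), 'ee_pos': array([166.5440709 , 523.9266887 , 211.26017146]), 'tool_rot': array([-0.57053694,  0.57094438,  0.41710937, -0.41776774]), 'ft_force': array([-0.35572145, -0.00331225, -0.34047284]), 'moment': array([-0.01672672, -0.00217283, -0.02343064]), 'grip_width': 85.34704140595359}
```

View pics/scene0.png

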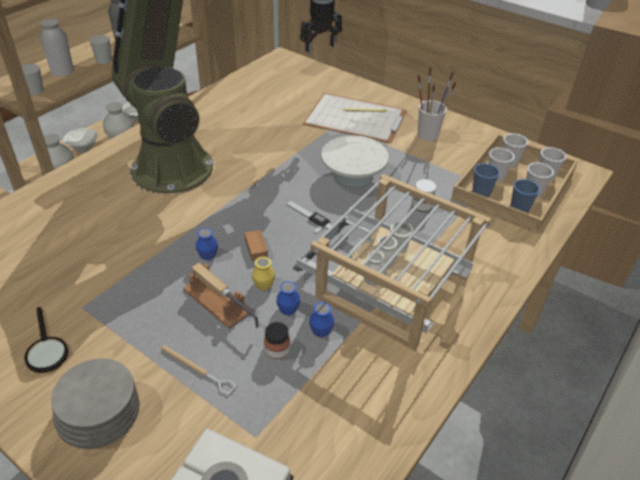

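View pics/top0.png

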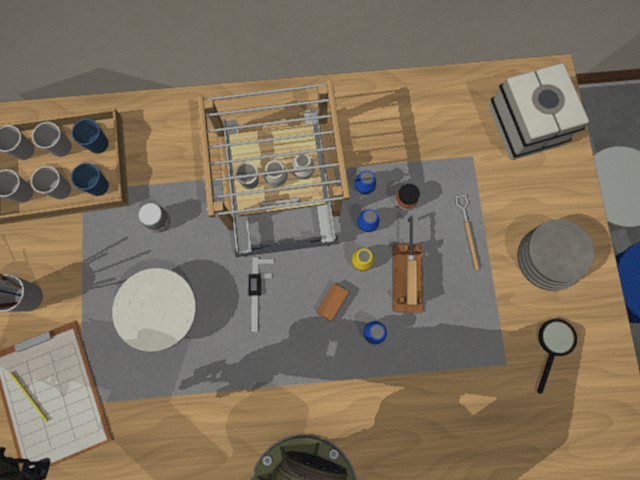

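The top view shows the rest at about (408,278) with its hook end up in the picture. The rack is at about (275,150), with the stop bar at about (285,245), and there are blue and yellow decoys near the hook. I'll enlarge both areas.

```bash
cat > h.py <<'E'
import numpy as np,cv2
from scipy.spatial.transform import Rotation as R
def load(n):
    d=np.load(n); return {k:d[k] for k in d.files}
def rot(c):
    q=c["attitude"]; return R.from_quat([q[1],q[2],q[3],q[0]]).as_matrix()
def f(c): return 240/np.tan(np.radians(float(c["fovy"]))/2)
def cloud(c):
    v,u=np.mgrid[0:480,0:640]; z=c["depth"].astype(float); F=f(c)
    p=np.stack([(u-c["cx"])/F*z,(v-c["cy"])/F*z,z],-1)
    return p@rot(c).T+c["eye"]
def ray(c,u,v,zp):
    d=rot(c)@np.array([(u-c["cx"])/f(c),(v-c["cy"])/f(c),1.]); e=np.array(c["eye"],float)
    return e+d*(zp-e[2])/d[2]
def proj(c,P):
    p=(np.asarray(P,float)-c["eye"])@rot(c); return p[...,:2]/p[...,2:]*f(c)+[c["cx"],c["cy"]]
E
python3 - <<'E'
from h import *
c=load("top0.npz"); P=cloud(c)
for (u,v) in [(412,280),(408,255),(410,230),(396,290),(330,300),(450,320),(312,165),(275,240),(285,93),(150,305)]: print((u,v),P[v,u].round(1))
im=c["image"]
def crop(n,im,x0,y0,w,h,k):
    cv2.imwrite(n,cv2.resize(im[y0:y0+h,x0:x0+w],None,fx=k,fy=k,interpolation=cv2.INTER_CUBIC))
crop("pics/t_rest.png",im,350,200,110,130,4.5)
crop("pics/t_rack.png",im,195,80,160,180,3.3)
s=load("scene0.npz")["image"]
crop("pics/s_rest.png",s,170,230,100,110,5)
crop("pics/s_rack.png",s,290,170,210,180,3.3)
E
```

```text
(412, 280) [ 468.8 -305.6   77.2]
(408, 255) [ 533.1 -306.4   62.7]
(410, 230) [ 595.2 -318.9   64.7]
(396, 290) [ 454.8 -273.6   17.1]
(330, 300) [ 443.3 -105.3   29.6]
(450, 320) [ 369.2 -403.1   -2.4]
(312, 165) [768.7 -90.1 114.8]
(275, 240) [614.1  21.9   3. ]
(285, 93) [1028.5  -35.4    2.3]
(150, 305) [465.2 325.9  77.3]
```

View pics/t_rest.png

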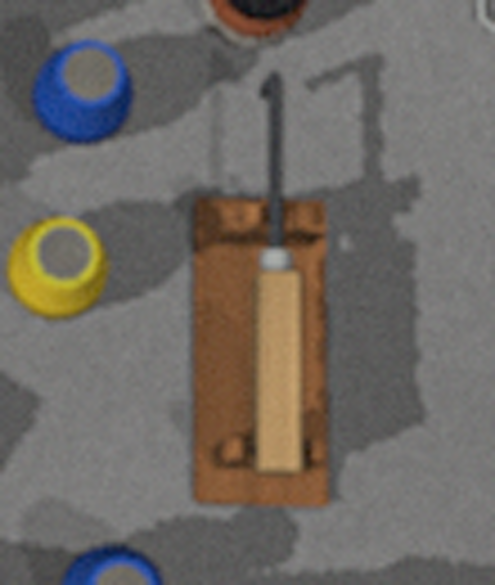

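View pics/t_rack.png

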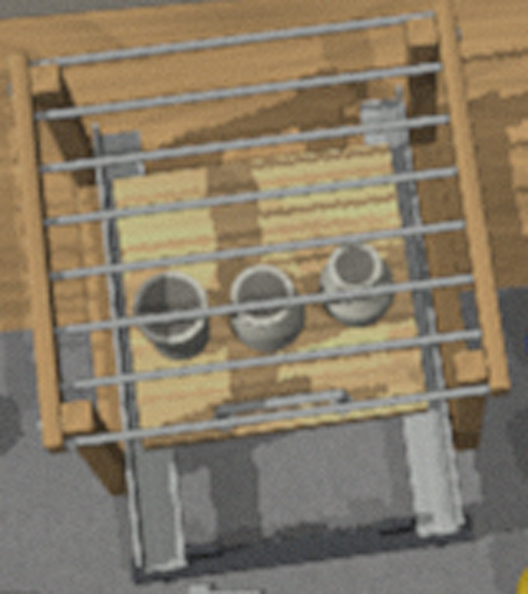

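View pics/s_rack.png

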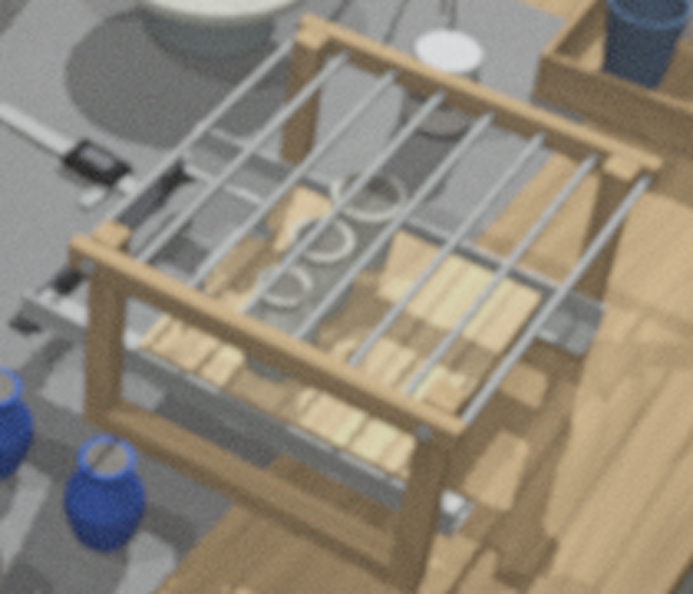

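View pics/s_rest.png

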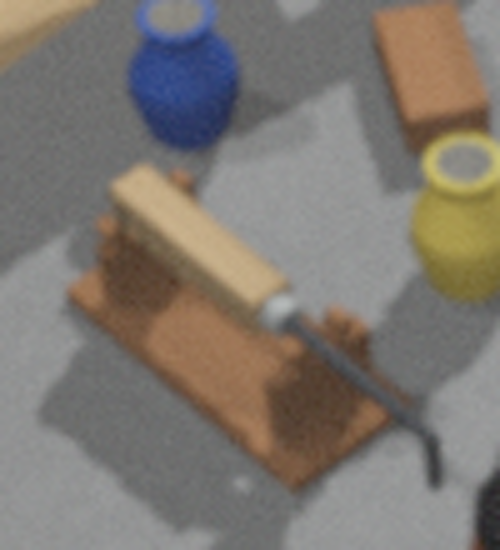

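Handle corners in the rest crop are at about (257,268), (300,268), (302,472) and (256,472). The bow bar shows just behind the front deck rod in the rack crop, from about (218,410) to (345,397). Next I'll measure these with masks and depth.

```bash
python3 - <<'E'
from h import *
t=load("top0.npz"); s=load("scene0.npz"); Pt=cloud(t); Ps=cloud(s)
# handle light wood mask in both views
for c,P,box,n in ((t,Pt,(395,245,430,312),'top'),(s,Ps,(185,255,235,300),'scene')):
    x0,y0,x1,y1=box; hsv=cv2.cvtColor(c["image"],cv2.COLOR_BGR2HSV)
    b=c["image"].astype(int); m=np.zeros((480,640),np.uint8)
    sub=b[y0:y1,x0:x1]; mm=((sub[...,1]>125)&(sub[...,2]-sub[...,0]>40)).astype(np.uint8)
    m[y0:y1,x0:x1]=mm
    m=cv2.morphologyEx(m,cv2.MORPH_OPEN,np.ones((3,3),np.uint8))
    k,l,st,ce=cv2.connectedComponentsWithStats(m); i=1+st[1:,4].argmax(); mk=l==i
    print(n,st[i],ce[i]); 
    rr=cv2.minAreaRect(np.argwhere(mk)[:,::-1].astype(np.float32)); bx=cv2.boxPoints(rr); print(bx.round(1).tolist())
    q=P[cv2.erode(mk.astype(np.uint8),np.ones((3,3)))>0]; print("depth z med",np.median(q,0).round(1),q[:,2].std().round(1))
    print("rays z=72:",np.array([ray(c,*p,72.) for p in bx]).round(1).tolist())
    print("center ray72",ray(c,*rr[0],72.).round(1))
E
```

```text
top [408 261   9  43 355] [411.63943662 282.07887324]
[[408.0, 261.0], [416.0, 261.0], [416.0, 303.0], [408.0, 303.0]]
depth z med [ 464.5 -304.9   71.8] 78.4
rays z=72: [[516.7, -302.8, 72.0], [514.9, -322.2, 72.0], [413.4, -309.1, 72.0], [415.1, -289.9, 72.0]]
center ray72 [ 464.6 -305.9   72. ]
scene [193 264  33  27 321] [208.84735202 276.46728972]
[[191.5, 267.79998779296875], [197.39999389648438, 260.70001220703125], [226.60000610351562, 285.0], [220.6999969482422, 292.1000061035156]]
depth z med [ 461.8 -307.    71.7] 2.1
rays z=72: [[410.9, -312.5, 72.0], [404.8, -286.6, 72.0], [515.2, -301.7, 72.0], [519.9, -326.5, 72.0]]
center ray72 [ 463.8 -307.    72. ]
```

```bash
python3 - <<'E'
from h import *
t=load("top0.npz"); P=cloud(t)
# height map image of the rack area
z=P[...,2][80:260,195:355]
v=np.clip(z/200*255,0,255).astype(np.uint8)
cv2.imwrite("pics/t_rack_z.png",cv2.resize(cv2.applyColorMap(v,cv2.COLORMAP_TURBO),None,fx=3.3,fy=3.3,interpolation=cv2.INTER_NEAREST))
s=load("scene0.npz"); Q=cloud(s)
v=np.clip(Q[...,2][200:310,290:430]/200*255,0,255).astype(np.uint8)
cv2.imwrite("pics/s_rack_z.png",cv2.resize(cv2.applyColorMap(v,cv2.COLORMAP_TURBO),None,fx=5,fy=5,interpolation=cv2.INTER_NEAREST))
cv2.imwrite("pics/s_rack2.png",cv2.resize(s["image"][200:310,290:430],None,fx=5,fy=5,interpolation=cv2.INTER_CUBIC))
E
```

```text
(no output)
```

View pics/t_rack_z.png

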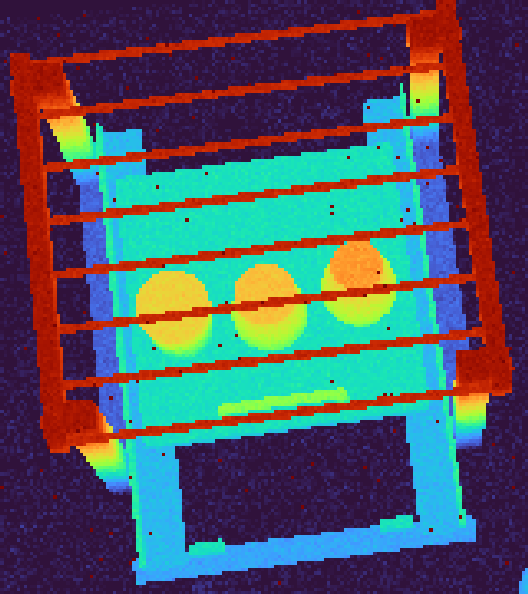

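View pics/s_rack_z.png

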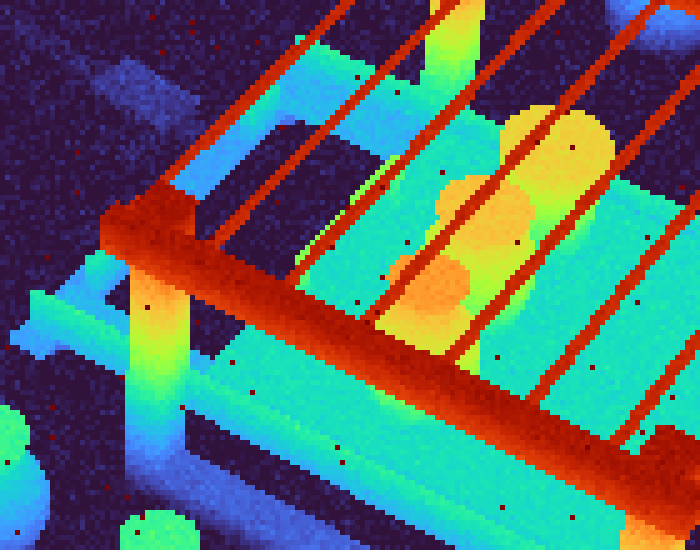

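View pics/s_rack2.png

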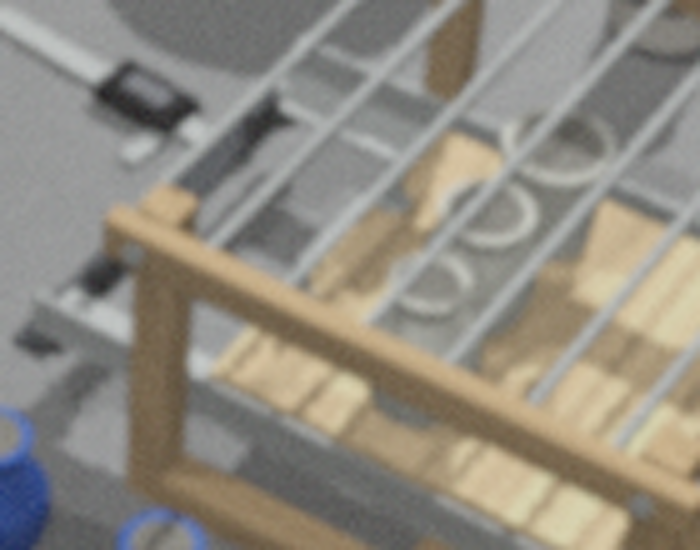

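The height maps separate the parts cleanly. The bow bar runs from (218,410) to (347,393) in the top crop, and the lug tops are at (207,547) and (396,522). In the scene crop a sliver of the bow shows beside the third rod, around (350,210). Now I'll fit frames.

```bash
python3 - <<'E'
from h import *
t=load("top0.npz"); s=load("scene0.npz"); P=cloud(t); Q=cloud(s)
def sel(P,u0,v0,u1,v1,z0,z1):
    q=P[v0:v1,u0:u1].reshape(-1,3); return q[(q[:,2]>z0)&(q[:,2]<z1)]
def crop(x,y): return 195+x/3.3,80+y/3.3
# bench
print("bench z",np.median(P[300:340,440:480,2]),np.median(Q[350:370,140:160,2]))
# deck rods direction (front rod)
for c,n in ((P,"top"),(Q,"scene")):
    q=c.reshape(-1,3); q=q[(q[:,0]>550)&(q[:,0]<1100)&(abs(q[:,1])<250)]
    d=q[(q[:,2]>168)&(q[:,2]<195)]
    r=cv2.minAreaRect(d[:,:2].astype(np.float32)); print(n,"deck rect",r, cv2.boxPoints(r).round(1).tolist())
    np.save(f"deck_{n}.npy",d)
    # bow
b=sel(P,255,190,305,210,82,105)
print("bow top n",len(b),np.median(b,0).round(1)); 
r=cv2.minAreaRect(b[:,:2].astype(np.float32)); print(r,cv2.boxPoints(r).round(1).tolist())
vx=cv2.fitLine(b[:,:2].astype(np.float32),cv2.DIST_HUBER,0,.01,.01).ravel(); print("line",vx.round(3))
b2=sel(Q,340,225,380,260,80,105); print("bow scene n",len(b2)); print(b2[::3].round(0).tolist())
# lugs
for (x0,y0,x1,y1) in ((185,538,228,556),(376,512,416,534)):
    a,bb=crop(x0,y0); c,d=crop(x1,y1); l=sel(P,int(a),int(bb),int(c)+1,int(d)+1,60,72)
    print("lug",len(l),np.median(l,0).round(1),l.min(0).round(1),l.max(0).round(1)); 
    print(cv2.boxPoints(cv2.minAreaRect(l[:,:2].astype(np.float32))).round(1).tolist())
# front rod
a,bb=crop(100,390);c,d=crop(430,440)
l=sel(P,int(a),int(bb)-1,int(c),int(d)+2,168,190); vx=cv2.fitLine(l[:,:2].astype(np.float32),cv2.DIST_HUBER,0,.01,.01).ravel(); print("front rod",np.median(l,0),vx)
# board top
a,bb=crop(100,140);c,d=crop(430,450)
l=sel(P,int(a),int(bb),int(c),int(d),59,71); 
# keep board region
r=cv2.minAreaRect(l[:,:2].astype(np.float32)); print("board rect",r,np.median(l[:,2]))
E
```

```text
bench z 0.8356994491082332 0.35338956502835117
top deck rect ((800.0567626953125, 0.276092529296875), (300.4491882324219, 329.27056884765625), 2.5509679317474365) [[642.7000122070312, 158.10000610351562], [657.2999877929688, -170.89999389648438], [957.5, -157.5], [942.7999877929688, 171.39999389648438]]
scene deck rect ((793.8075561523438, -0.8221588134765625), (297.9687805175781, 333.89617919921875), 2.394440174102783) [[638.0, 159.8000030517578], [651.9000244140625, -173.8000030517578], [949.5999755859375, -161.39999389648438], [935.7000122070312, 172.1999969482422]]
bow top n 130 [690.2  -3.9  93.9]
((690.874755859375, -3.410503387451172), (8.145513534545898, 95.45941162109375), 2.7754647731781006) [[684.5, 44.099998474121094], [689.0999755859375, -51.29999923706055], [697.2999877929688, -50.900001525878906], [692.5999755859375, 44.5]]
line [ 5.10000e-02 -9.99000e-01  6.90106e+02 -2.87700e+00]
bow scene n 41
[[681.0, 42.0, 93.0], [686.0, 35.0, 97.0], [684.0, 24.0, 97.0], [680.0, 25.0, 91.0], [688.0, 43.0, 83.0], [682.0, 15.0, 92.0], [684.0, 11.0, 93.0], [687.0, -3.0, 98.0], [684.0, -16.0, 92.0], [686.0, -32.0, 96.0], [684.0, -38.0, 91.0], [688.0, -43.0, 94.0], [687.0, -50.0, 92.0], [693.0, -49.0, 85.0]]
lug 39 [590.1  63.   65.1] [586.6  49.9  60.4] [595.5  75.3  70.2]
[[585.2999877929688, 75.0999984741211], [587.0999755859375, 49.5], [595.5999755859375, 50.099998474121094], [593.9000244140625, 75.69999694824219]]
lug 34 [596.7 -81.6  65.3] [592.5 -92.1  60.6] [601.7 -68.9  71.2]
[[592.4000244140625, -68.9000015258789], [592.5999755859375, -92.0999984741211], [601.7999877929688, -92.0999984741211], [601.5999755859375, -68.9000015258789]]
front rod [653.5910281    5.82750191 180.05468657] [ 4.4623528e-02 -9.9900389e-01  6.5365790e+02  4.3884492e+00]
board rect ((798.9432983398438, -0.2096405029296875), (244.1005096435547, 246.4128875732422), 2.335808038711548) 64.98816421543506
```

Depth gives a rack yaw of about 2.6° from the rods and lugs. The stop plane is near x=598 and the bow at about (688±4, -3.5), z=91. The lugs are about 145 mm apart, as they should be. Next is the hook axis and seat.

```bash
python3 - <<'E'
from h import *
t=load("top0.npz"); s=load("scene0.npz")
for n,c in (("top",t),("scene",s)):
    P=cloud(c).reshape(-1,3); m=(P[:,0]>380)&(P[:,0]<660)&(P[:,1]>-370)&(P[:,1]<-250)
    q=P[m]
    h=q[(q[:,2]>66)&(q[:,2]<80)&(q[:,0]<530)]
    r=cv2.minAreaRect(h[:,:2].astype(np.float32)); l=cv2.fitLine(h[:,:2].astype(np.float32),cv2.DIST_HUBER,0,.01,.01).ravel()
    print(n,"handle",len(h),np.round(r[0]),np.round(r[1]),round(r[2],2),"z",np.median(h[:,2]).round(1),"line",l.round(3))
    print(" x ext",np.percentile(h[:,0],[1,99]).round(1))
    d=q[(q[:,2]>55)&(q[:,2]<70)&(q[:,0]>560)]; d=d[d[:,1]<-290]
    l=cv2.fitLine(d[:,:2].astype(np.float32),cv2.DIST_HUBER,0,.01,.01).ravel(); print(" rod",len(d),l.round(3),"x max",np.percentile(d[:,0],[50,98]).round(1),"z",np.median(d[:,2]).round(1))
    p=q[(q[:,2]>6)&(q[:,2]<15)]; p=p[(p[:,0]<580)]; r=cv2.minAreaRect(p[:,:2].astype(np.float32)); print(" plank",r)
E
```

```text
top handle 473 [ 469. -312.] [ 43. 118.] 76.65 z 71.3 line [ 9.94000e-01 -1.13000e-01  4.67803e+02 -3.06723e+02]
 x ext [412.1 528. ]
 rod 86 [ 9.91000e-01 -1.31000e-01  5.95293e+02 -3.21542e+02] x max [595.7 631. ] z 63.4
 plank ((479.13531494140625, -310.14776611328125), (114.85883331298828, 199.00408935546875), 89.3092041015625)
scene handle 385 [ 467. -312.] [ 40. 122.] 80.53 z 71.3 line [ 9.93000e-01 -1.20000e-01  4.67910e+02 -3.08113e+02]
 x ext [408.5 525.4]
 rod 97 [ 9.92000e-01 -1.29000e-01  5.96306e+02 -3.23379e+02] x max [596.1 628.7] z 63.2
 plank ((481.80853271484375, -318.5468444824219), (195.1812744140625, 110.21126556396484), 8.396537780761719)
```

The axis yaw is about -0.12 rad and the handle centre about (464.2, -306.7, 60). The top face at 71.5 agrees with this, and so do both views. I'll check the IK for the whole plan before moving.

```bash
cat >> h.py <<'E'
def quat(yaw,sgn=1):
    # tool y down, jaw x across a handle of that yaw
    x=sgn*np.array([-np.sin(yaw),np.cos(yaw),0]); y=np.array([0,0,-1.]); z=np.cross(x,y)
    q=R.from_matrix(np.stack([x,y,z],1)).as_quat(); return [q[3],q[0],q[1],q[2]]
HG=np.array([464.2,-306.7,60.]); HYAW=-0.12
RYAW=0.0448; RX=np.array([np.cos(RYAW),np.sin(RYAW),0]); RY=np.array([-np.sin(RYAW),np.cos(RYAW),0])
BOW=np.array([688.,-3.3,91.])
E
python3 - <<'E'
from h import *; from rig import bot
print(R.from_quat(np.roll(bot.read_state()["tool_rot"],-1)).as_matrix().round(2))
for sg in (1,-1):
    for n,p,y in (("grasp",HG,HYAW),("up",HG+[0,0,200],HYAW),("front",BOW-RX*240+[0,0,170],RYAW),("frontlow",BOW-RX*240+[0,0,40],RYAW),("in",BOW-RX*143+[0,0,17],RYAW),("end",BOW-RX*250+[0,0,17],RYAW)):
        j=bot.ik(list(p),quat(y,sg)); print(sg,n,p.round(0),None if j is None else np.round(j,2))
E
```

```text
[[ 0.3  -0.   -0.95]
 [ 0.95 -0.    0.3 ]
 [-0.   -1.    0.  ]]
1 grasp [ 464. -307.   60.] [-0.65  0.48  1.65 -0.    1.01 -2.1 ]
1 up [ 464. -307.  260.] [-0.65  0.28  1.43 -0.    1.43 -2.1 ]
1 front [448. -14. 261.] [-0.11  0.03  1.72 -0.    1.39 -1.73]
1 frontlow [448. -14. 131.] [-0.11  0.17  1.89 -0.    1.09 -1.73]
1 in [545. -10. 108.] [-0.08  0.4   1.65 -0.    1.1  -1.7 ]
1 end [438. -14. 108.] [-0.12  0.18  1.94 -0.    1.03 -1.73]
-1 grasp [ 464. -307.   60.] [-0.65  0.48  1.65 -0.    1.01  1.04]
-1 up [ 464. -307.  260.] [-0.65  0.28  1.43 -0.    1.43  1.04]
-1 front [448. -14. 261.] [-0.11  0.03  1.72 -0.    1.39  1.41]
-1 frontlow [448. -14. 131.] [-0.11  0.17  1.89 -0.    1.09  1.41]
-1 in [545. -10. 108.] [-0.08  0.4   1.65 -0.    1.1   1.44]
-1 end [438. -14. 108.] [-0.12  0.18  1.94 -0.    1.03  1.41]
```

```bash
python3 - <<'E'
from h import *; from rig import bot
q=quat(HYAW,-1)
bot.move_gripper(60)
bot.move_to(list(HG+[0,0,200]),q)
bot.servo_line(list(HG+[0,0,45]),q,speed=150)
print(bot.servo_line(list(HG),q,speed=60,until_force=6))
s=bot.read_state(); print(s["clock"],s["ee_pos"],s["ft_force"],s["grip_width"])
c=bot.read_camera("scene"); cv2.imwrite("pics/g1.png",cv2.resize(c["image"][200:350,150:300],None,fx=4,fy=4,interpolation=cv2.INTER_CUBIC))
E
```

```text
False
5.6583 [ 464.38095821 -306.83445835   60.31432386] [-0.56025344 -0.10190341  0.50062776] 59.93410237345622
```

View pics/g1.png

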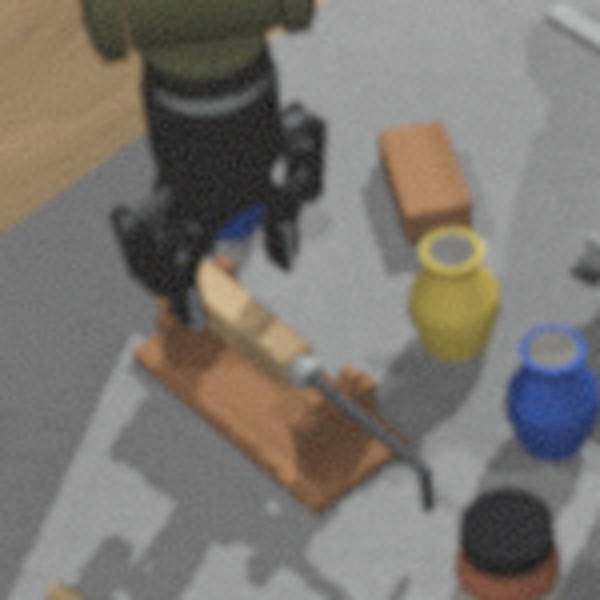

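```bash
python3 - <<'E'
from h import *
s=load("scene0.npz")
n=np.array([np.sin(-.12),-np.cos(-.12),0])  # right side (towards camera)
for p in (HG,HG+n*35+[0,0,-19],HG-n*35+[0,0,-19],HG+np.array([np.cos(.12),-np.sin(.12),0])*165-[0,0,30]):
    print(((proj(s,p)-[150,200])*4).round(0))
E
```

```text
[239. 320.]
[196. 372.]
[287. 312.]
[428. 506.]
```

The fingers are astride the handle. They appear a little higher than predicted because open pads stand back. The prong tip is seen at (428,505), against a projection of (428,506). I'll close and lift.

```bash
python3 - <<'E'
from h import *; from rig import bot
q=quat(HYAW,-1)
bot.move_gripper(15,grip_force=90)
bot.dwell(0.2)
s=bot.read_state(); print(s["clock"],s["ee_pos"],s["ft_force"],s["moment"],s["grip_width"])
bot.servo_line(list(HG+[0,0,40]),q,speed=60)
bot.dwell(.2); s=bot.read_state(); print(s["clock"],s["ee_pos"],s["ft_force"],s["moment"],s["grip_width"])
for n in ("scene","top"):
    c=bot.read_camera(n); np.savez(n+"_l.npz",**c)
s=load("scene_l.npz");t=load("top_l.npz")
a=cv2.resize(s["image"][200:350,150:300],(560,560),interpolation=cv2.INTER_CUBIC)
cv2.imwrite("pics/g2.png",a)
E
```

```text
6.4083 [ 464.19178154 -306.68671741   59.97538808] [ 0.62647387 -0.01768051 -0.84309621] [-0.00776409 -0.00345622 -0.02848022] 15.223485699561815
7.425 [ 464.05723881 -306.61442398   99.6216435 ] [ 1.03662342  0.443855   -0.56280776] [-0.06173978 -0.0258537   0.03580425] 15.347940351097321
```

View pics/g2.png

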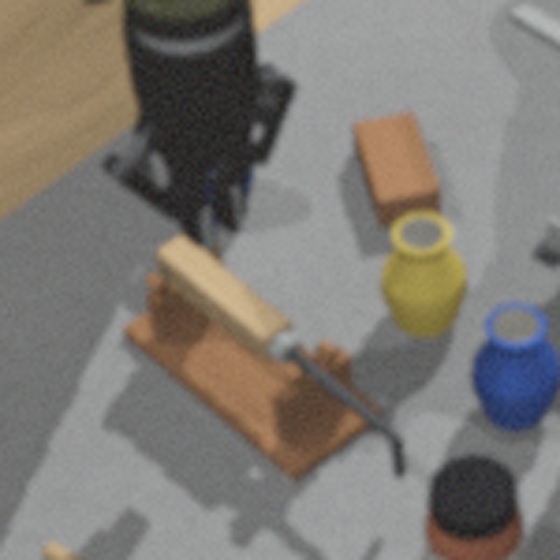

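The fingers closed to 15 mm on nothing and the handle stayed in the rest. I need to find where the fingertips really are.

```bash
python3 - <<'E'
from h import *; from rig import bot
st=bot.read_state(); print(st["ee_pos"],st["joint_positions"].round(3),R.from_quat(np.roll(st["tool_rot"],-1)).as_matrix().round(2))
s=load("scene_l.npz");t=load("top_l.npz")
for n,c in (("s",s),("t",t)):
    P=cloud(c); g=c["image"].astype(int)
    m=(P[...,0]>330)&(P[...,0]<600)&(P[...,1]>-420)&(P[...,1]<-200)&(P[...,2]>76)
    q=P[m]; print(n,len(q))
    for z0 in range(76,260,12):
        k=q[(q[:,2]>=z0)&(q[:,2]<z0+12)]
        if len(k)>3: print(z0,len(k),"x",np.percentile(k[:,0],[5,50,95]).round(0),"y",np.percentile(k[:,1],[5,50,95]).round(0))
cv2.imwrite("pics/g3.png",cv2.resize(t["image"][200:330,340:480],None,fx=4,fy=4,interpolation=cv2.INTER_CUBIC))
v=np.clip(cloud(s)[...,2][200:350,150:300]/250*255,0,255).astype(np.uint8)
cv2.imwrite("pics/g3z.png",cv2.resize(cv2.applyColorMap(v,cv2.COLORMAP_TURBO),None,fx=4,fy=4,interpolation=cv2.INTER_NEAREST))
for n,c in (("s",s),("t",t)): print(n,"TCP,tip proj",proj(c,st["ee_pos"]),proj(c,st["ee_pos"]-[0,0,19]))
E
```

```text
[ 464.13522602 -306.63943409   99.76834359] [-0.65   0.43   1.62  -0.     1.092  1.041] [[-0.12 -0.    0.99]
 [-0.99  0.   -0.12]
 [-0.   -1.   -0.  ]]
s 8496
76 56 x [444. 532. 550.] y [-312. -209. -202.]
112 13 x [455. 468. 472.] y [-322. -299. -297.]
124 63 x [455. 469. 475.] y [-327. -313. -290.]
136 70 x [453. 469. 475.] y [-328. -300. -288.]
148 60 x [458. 469. 475.] y [-328. -300. -295.]
160 111 x [455. 471. 478.] y [-343. -298. -273.]
172 129 x [452. 470. 480.] y [-350. -316. -265.]
184 132 x [457. 474. 482.] y [-354. -300. -261.]
196 148 x [465. 475. 482.] y [-362. -305. -254.]
208 259 x [451. 471. 483.] y [-369. -323. -249.]
220 140 x [454. 470. 482.] y [-354. -330. -274.]
232 43 x [453. 468. 472.] y [-346. -342. -331.]
244 93 x [453. 487. 500.] y [-344. -335. -298.]
256 147 x [454. 491. 501.] y [-344. -332. -293.]
t 6006
76 63 x [525. 540. 554.] y [-214. -207. -201.]
208 32 x [471. 481. 487.] y [-255. -249. -245.]
s TCP,tip proj [208.23033073 268.13984065] [208.96949985 273.80213738]
t TCP,tip proj [414.32086595 280.55827923] [412.93429322 281.66495186]
```

View pics/g3.png

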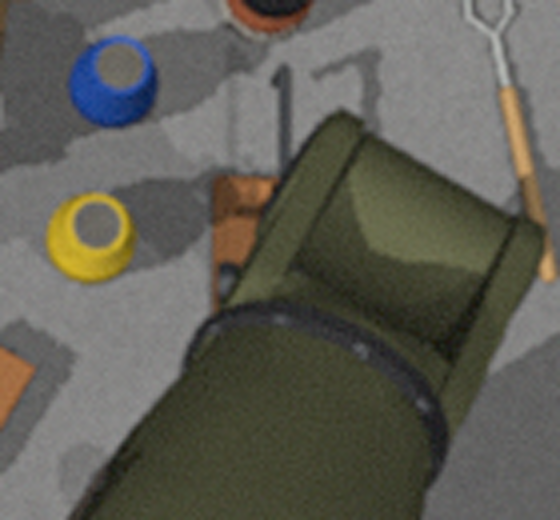

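View pics/g3z.png

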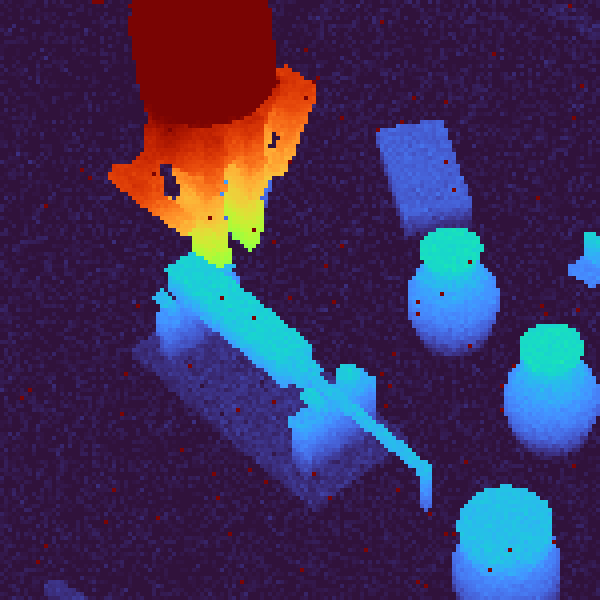

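```bash
python3 - <<'E'
from h import *; from rig import bot
print(bot.tip_reach,[a for a in dir(bot) if a[0]!='_'])
st=bot.read_state(); print(st["grip_width"])
s=load("scene_l.npz"); P=cloud(s)
m=(P[...,0]>430)&(P[...,0]<500)&(P[...,1]>-345)&(P[...,1]<-275)&(P[...,2]>82)&(P[...,2]<150)
v,u=np.nonzero(m); q=P[m]; o=np.argsort(q[:,2])[:25]
for i in o: print(u[i],v[i],q[i].round(0))
E
```

```text
19.0 ['MotionError', 'dwell', 'finish_job', 'ik', 'move_gripper', 'move_joints', 'move_to', 'read_camera', 'read_state', 'servo_line', 'tip_reach']
14.801568544689411
212 262 [ 470. -298.  117.]
208 259 [ 458. -298.  119.]
207 265 [ 470. -314.  120.]
204 266 [ 467. -321.  120.]
208 258 [ 456. -297.  120.]
211 261 [ 469. -300.  121.]
209 259 [ 461. -298.  121.]
212 261 [ 471. -299.  121.]
210 260 [ 465. -299.  121.]
211 260 [ 468. -299.  123.]
213 261 [ 474. -298.  123.]
206 265 [ 471. -318.  123.]
199 263 [ 454. -323.  124.]
205 266 [ 472. -322.  124.]
205 265 [ 470. -320.  125.]
202 265 [ 465. -325.  125.]
206 264 [ 470. -317.  125.]
207 257 [ 456. -299.  125.]
207 263 [ 470. -313.  125.]
209 258 [ 462. -298.  125.]
204 264 [ 467. -320.  126.]
204 265 [ 469. -322.  126.]
210 258 [ 464. -297.  126.]
215 257 [ 471. -288.  126.]
203 264 [ 465. -322.  126.]
```

The depth picture puts the real fingertips at z≈119 with the TCP reported at 99.8. So the pads sit about 38 mm further back along the tool than the stated convention. Laterally they agree within 3 mm. I'll correct for this in z and check visually before gripping.

```bash
echo "OFF=38.  # pads stand this much behind the reported TCP" >> h.py; python3 - <<'E'
from h import *; from rig import bot
q=quat(HYAW,-1)
bot.move_gripper(60)
print(bot.servo_line(list(HG-[0,0,OFF]),q,speed=70,until_force=5))
st=bot.read_state(); print(st["clock"],st["ee_pos"],st["ft_force"])
s=bot.read_camera("scene"); np.savez("scene_m.npz",**s); P=cloud(s)
cv2.imwrite("pics/g4.png",cv2.resize(s["image"][200:350,150:300],None,fx=4,fy=4,interpolation=cv2.INTER_CUBIC))
E
```

```text
False
9.2917 [ 464.44258773 -306.84123711   22.46407612] [0.18921181 0.06699327 0.10177484]
```

View pics/g4.png

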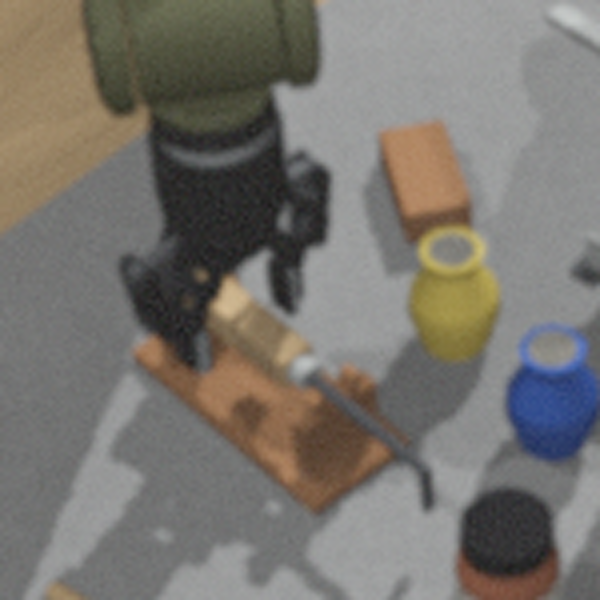

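The near fingertip is now at (200,365), where z≈41 should project, so the pads straddle the handle. I'll grip and lift.

```bash
python3 - <<'E'
from h import *; from rig import bot
q=quat(HYAW,-1)
bot.move_gripper(15,grip_force=90)
bot.dwell(0.2)
s=bot.read_state(); print(s["clock"],s["ee_pos"],s["ft_force"],s["moment"],s["grip_width"])
if s["grip_width"]>20:
    bot.servo_line(list(HG+[0,0,60-OFF]),q,speed=60)
    bot.dwell(.2); s=bot.read_state(); print(s["clock"],s["ee_pos"],s["ft_force"],s["moment"],s["grip_width"])
c=bot.read_camera("scene"); np.savez("scene_n.npz",**c)
cv2.imwrite("pics/g5.png",cv2.resize(c["image"][200:350,150:300],None,fx=4,fy=4,interpolation=cv2.INTER_CUBIC))
E
```

```text
9.9667 [ 464.41798269 -306.86683753   22.39576455] [0.23224347 0.65732975 4.73944781] [0.02427716 0.16605234 0.0186042 ] 23.098237388074242
11.3167 [ 464.11214492 -306.62569892   81.71265746] [-0.22107618  0.37145983 -0.67661979] [0.03398336 0.07107634 0.01651602] 22.692622802242546
```

View pics/g5.png

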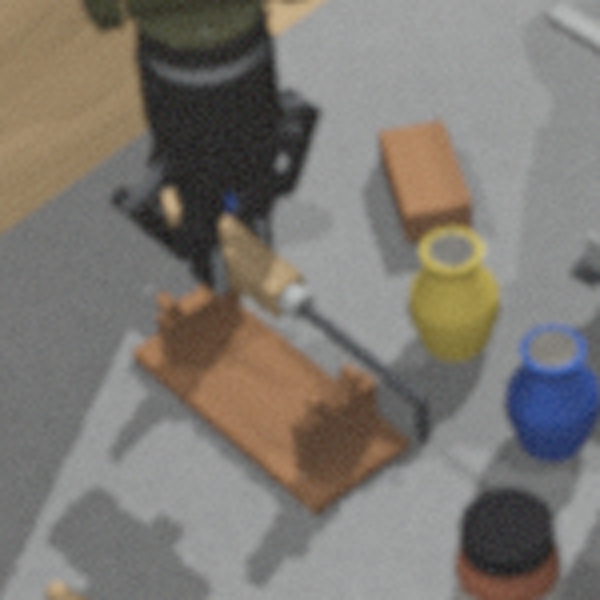

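The hook is held and the yokes are empty. I'll measure the held hook's rod and prong against the TCP.

```bash
python3 - <<'E'
from h import *; from rig import bot
st=bot.read_state(); T=np.array(st["ee_pos"])
bot.move_to(list(HG+[0,0,200-OFF]),quat(HYAW,-1)); 
st=bot.read_state(); T=np.array(st["ee_pos"]); print(T)
for n in ("scene","top"):
    c=bot.read_camera(n); np.savez(n+"_o.npz",**c); P=cloud(c)
    d=np.array([np.cos(HYAW),np.sin(HYAW),0]); e=np.array([-d[1],d[0],0]); r=P.reshape(-1,3)-T
    a,l,z=r@d,r@e,r[:,2]
    m=(a>70)&(a<180)&(abs(l)<30)&(abs(z-38)<60); 
    for a0 in range(60,180,10):
        k=(a>a0)&(a<=a0+10)&(abs(l)<30)&(abs(z-38)<50)
        if k.sum(): print(n,a0,k.sum(),"lat",np.median(l[k]).round(1),"z",np.median(z[k]).round(1),np.percentile(z[k],5).round(1),"amax",a[k].max().round(1))
E
```

```text
[ 464.07217422 -306.62690294  221.87833855]
scene 60 40 lat -2.3 z 41.1 32.1 amax 69.3
scene 70 16 lat -2.1 z 39.7 36.5 amax 79.7
scene 80 14 lat -1.6 z 40.3 36.8 amax 89.9
scene 90 15 lat -1.3 z 40.1 37.6 amax 99.8
scene 100 17 lat -0.9 z 40.2 36.0 amax 110.0
scene 110 15 lat -2.0 z 39.5 35.1 amax 119.9
scene 120 16 lat -1.0 z 40.4 36.0 amax 129.8
scene 130 15 lat -1.9 z 40.4 37.5 amax 139.7
scene 140 17 lat 0.2 z 39.1 35.0 amax 149.9
scene 150 17 lat -0.1 z 39.7 30.1 amax 159.9
scene 160 49 lat -1.3 z 24.8 7.8 amax 166.8
top 100 9 lat 1.5 z 40.6 35.6 amax 109.7
top 110 14 lat 0.8 z 39.6 37.5 amax 119.1
top 120 15 lat 0.7 z 40.2 36.6 amax 129.5
top 130 18 lat 1.9 z 38.9 35.7 amax 139.4
top 140 19 lat 1.3 z 39.1 36.1 amax 149.8
top 150 17 lat 1.8 z 39.6 36.5 amax 159.2
top 160 25 lat 2.2 z 37.8 12.9 amax 168.0
top 170 2 lat 0.0 z 34.8 33.8 amax 171.6
```

The held hook is level and in line. Its axis is 38 mm above the reported TCP and the prong about 165 mm ahead. Next I'll carry it over to the rack front, then go down and in under the deck.

```bash
cat >> h.py <<'E'
def tcp(tip_xy_off, axis_z, lat=0.):
    "TCP so that prong is tip_xy_off mm behind the bow bar along rack x, rod axis at axis_z"
    p=BOW+RX*(tip_xy_off-165)+RY*lat; return [p[0],p[1],axis_z-OFF]
E
python3 - <<'E'
from h import *; from rig import bot
q=quat(RYAW,-1)
bot.move_to(tcp(-80,262),q)
bot.servo_line(tcp(-80,147),q,speed=120)
st=bot.read_state(); print(st["clock"],st["ee_pos"],st["ft_force"])
print(bot.servo_line(tcp(20,147),q,speed=50,until_force=4))
bot.dwell(.2); st=bot.read_state(); print(st["clock"],st["ee_pos"],st["ft_force"])
for n in ("scene","top"):
    c=bot.read_camera(n); np.savez(n+"_p.npz",**c); P=cloud(c)
    b=(195,80,160,180,3.3) if n=="top" else (290,200,140,110,5)
    x,y,w,h,k=b
    cv2.imwrite(f"pics/p_{n}.png",cv2.resize(c["image"][y:y+h,x:x+w],None,fx=k,fy=k,interpolation=cv2.INTER_CUBIC))
    v=np.clip(P[...,2][y:y+h,x:x+w]/200*255,0,255).astype(np.uint8)
    cv2.imwrite(f"pics/pz_{n}.png",cv2.resize(cv2.applyColorMap(v,cv2.COLORMAP_TURBO),None,fx=k,fy=k,interpolation=cv2.INTER_NEAREST))
E
```

```text
14.3167 [443.59965833 -14.37790745 109.58267473] [-1.04547579  0.20637201 -1.44606795]
False
16.6667 [543.11947047  -9.79779498 109.04401838] [-0.0496906   0.98003796 -1.03057254]
```

View pics/p_top.png

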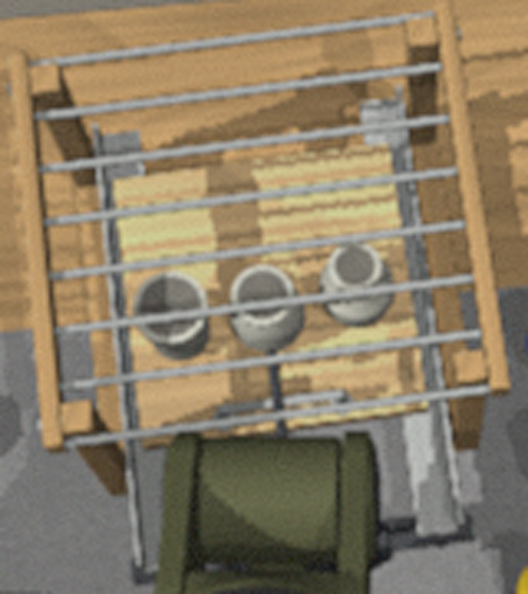

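View pics/p_scene.png

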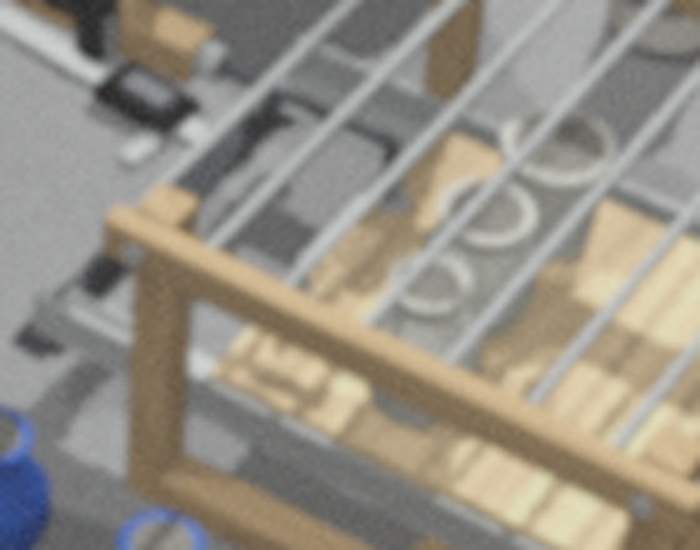

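View pics/pz_scene.png

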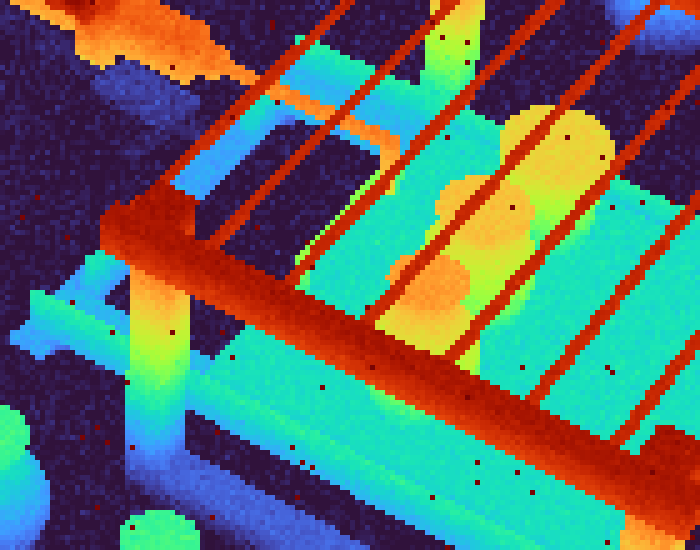

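View pics/pz_top.png

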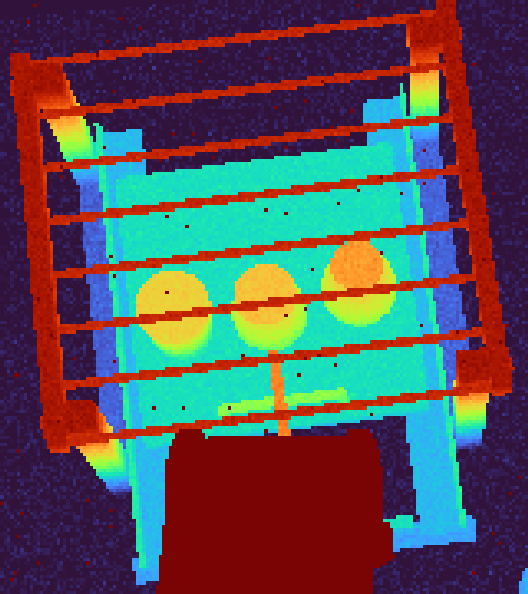

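The rod runs in over the middle of the bow, with its end at (275,350) in the top crop, and all the pots stand. I'll measure prong, bar and pots in the same picture before lowering.

```bash
python3 - <<'E'
from h import *
for n in ("top","scene"):
    c=load(n+"_p.npz"); P=cloud(c).reshape(-1,3); r=P-BOW; a=r@RX; l=r@RY; z=P[:,2]
    k=(z>137)&(z<156)&(abs(l)<12)&(a>-60)&(a<40); print(n,"rod a max",np.percentile(a[k],[50,97,100]).round(1),"lat",np.median(l[k]).round(1),"z",np.median(z[k]).round(1))
    k=(z>85)&(z<99)&(abs(l)<60)&(a>-12)&(a<10)&(abs(l)>8); print(" bar a",np.median(a[k]).round(1),"lat ends",np.percentile(l[k],[1,99]).round(1),k.sum(),"z",np.median(z[k]).round(1), "a left/right",np.median(a[k&(l>15)]).round(1),np.median(a[k&(l<-15)]).round(1))
    k=(z>90)&(z<135)&(abs(l)<6)&(a>10)&(a<30); print(" prong a",np.median(a[k]).round(1) if k.any() else None,"lat",np.median(l[k]).round(1) if k.any() else None,k.sum())
    k=(z>75)&(z<150)&(abs(l)<110)&(a>34)&(a<140); print(" pots a min",np.percentile(a[k],[.5,2,50]).round(1))
E
```

```text
top rod a max [-8.3 21.3 22.3] lat -0.9 z 150.0
 bar a 2.3 lat ends [-47.6  46.3] 104 z 93.5 a left/right 1.5 2.5
 prong a None lat None 0
 pots a min [46.3 48.2 71.3]
scene rod a max [-8.2 20.5 21.4] lat -1.6 z 148.0
 bar a -3.6 lat ends [-49.8  31. ] 24 z 93.5 a left/right -4.4 -3.4
 prong a 18.7 lat -2.5 8
 pots a min [44.9 48.  80.5]
```

In the top view the prong is 16 mm behind the bar (22 mm in the scene view), it is central to within 2 mm, and the pots start at about 45 mm. I'll add 3 mm and lower.

```bash
python3 - <<'E'
from h import *; from rig import bot
q=quat(RYAW,-1)
bot.servo_line(tcp(23,147),q,speed=30)
print(bot.servo_line(tcp(23,108),q,speed=40,until_force=3))
bot.dwell(.3); st=bot.read_state(); print(st["clock"],st["ee_pos"],st["ft_force"],st["moment"])
for n in ("scene","top"):
    c=bot.read_camera(n); np.savez(n+"_q.npz",**c); P=cloud(c)
    P=P.reshape(-1,3); r=P-BOW; a=r@RX; l=r@RY; z=P[:,2]
    k=(z>98)&(z<118)&(abs(l)<12)&(a>-60)&(a<40); print(n,"rod a",np.percentile(a[k],[50,97,100]).round(1),"z",np.median(z[k]).round(1))
    k=(z>85)&(z<99)&(abs(l)<60)&(a>-12)&(a<10)&(abs(l)>8); print(" bar a",np.median(a[k]).round(1))
E
```

```text
False
18.4417 [546.18582644  -9.65631287  70.11781041] [-0.23887229  0.27317604 -1.50514568] [-0.02522918  0.05379342 -0.03370363]
scene rod a [-15.   21.8  24.3] z 109.7
 bar a -3.7
top rod a [-2.3 24.7 26.6] z 110.2
 bar a 2.1
```

The prong is down behind the bar and the rod is level at z=108. I'll feel for contact.

```bash
python3 - <<'E'
from h import *; from rig import bot
q=quat(RYAW,-1)
f0=np.array(bot.read_state()["ft_force"]); np.save("f0.npy",f0)
print(bot.servo_line(tcp(0,108),q,speed=12,until_force=2.0))
for i in range(3):
    bot.dwell(.1); st=bot.read_state(); F=st["ft_force"]-f0; print(round(st["clock"],2),st["ee_pos"].round(2),"along",round(F@RX,2),"lat",round(F@RY,2),"z",F[2].round(2), "off",round((st["ee_pos"]-BOW)@RX+165,2))
E
```

```text
True
19.82 [531.82 -10.27  69.54] along 1.4 lat 0.87 z 0.6 off 8.66
19.92 [531.8  -10.27  69.48] along 2.17 lat 0.35 z 0.88 off 8.64
20.02 [531.78 -10.26  69.43] along 2.5 lat 0.35 z 0.39 off 8.62
```

Contact came at offset 8.6, so the bar is within 1 mm of where I placed it, and the pull has the expected sign. Now I'll draw the board gently, in stages.

```bash
python3 - <<'E'
from h import *; from rig import bot
q=quat(RYAW,-1); f0=np.load("f0.npy")
for off in (4,-10,-25,-40,-52,-60):
    r=bot.servo_line(tcp(off,108),q,speed=15 if off>-45 else 10,until_force=6)
    st=bot.read_state(); F=st["ft_force"]-f0; print(r,round(st["clock"],2),"along",round(F@RX,2),"lat",round(F@RY,2),"z",F[2].round(2), "off",round((st["ee_pos"]-BOW)@RX+165,2),flush=True)
    if r: break
for n in ("scene","top"):
    c=bot.read_camera(n); np.savez(n+"_r.npz",**c); P=cloud(c)
    b=(195,80,160,180,3.3) if n=="top" else (290,200,140,110,5)
    x,y,w,h,k=b
    cv2.imwrite(f"pics/r_{n}.png",cv2.resize(c["image"][y:y+h,x:x+w],None,fx=k,fy=k,interpolation=cv2.INTER_CUBIC))
E
```

```text
False 20.47 along 2.66 lat 0.06 z 0.1 off 3.78
False 21.55 along 2.53 lat 0.82 z 0.85 off -10.07
False 22.7 along 3.92 lat 0.45 z 0.19 off -25.03
False 23.85 along 2.56 lat 0.56 z 0.41 off -40.07
False 25.2 along 4.49 lat 0.61 z 0.28 off -52.02
False 26.15 along 3.48 lat 0.51 z -0.29 off -60.08
```

View pics/r_scene.png

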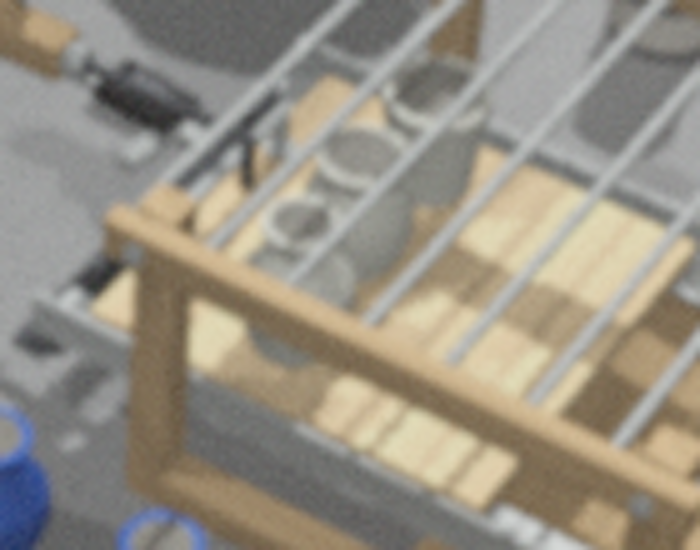

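View pics/r_top.png

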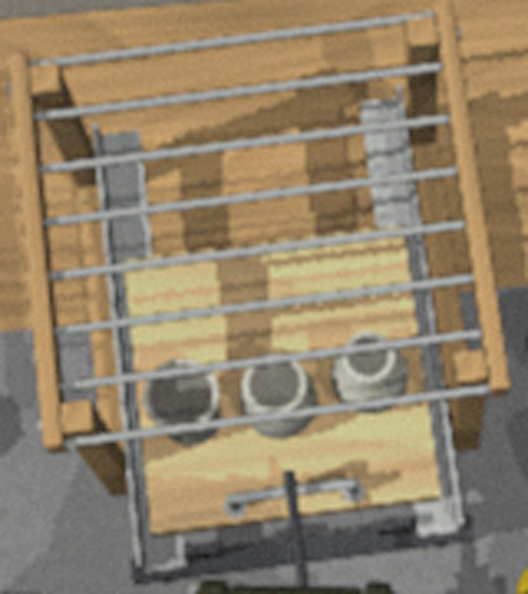

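The pots are standing, about 15 mm of travel remains, and the drag is about 3.3 N. I'll creep onto the stops.

```bash
python3 - <<'E'
from h import *; from rig import bot
q=quat(RYAW,-1); f0=np.load("f0.npy")
def rd(k=4):
    a=[]
    for i in range(k):
        bot.dwell(.03); st=bot.read_state(); a.append(st["ft_force"]-f0)
    a=np.array(a); return (a.mean(0)@RX),(a@RX).max(),a.mean(0)@RY,(st["ee_pos"]-BOW)@RX+165,st["clock"]
hit=False
for off in np.arange(-64,-92,-4):
    r=bot.servo_line(tcp(off,108),q,speed=5,until_force=4)
    print(r,np.round(rd(),2),flush=True)
    if r: break
E
```

```text
False [  3.51   3.62   0.55 -64.01  27.33]
False [  3.52   3.57   0.19 -68.03  28.42]
False [ 3.760e+00  4.280e+00  6.000e-02 -7.203e+01  2.950e+01]
True [  4.     5.25   0.44 -72.48  30.02]
```

```bash
cat > pull.py <<'E'
from h import *; from rig import bot
q=quat(RYAW,-1); f0=np.load("f0.npy")
def rd(k=4):
    a=[]
    for i in range(k):
        bot.dwell(.03); st=bot.read_state(); a.append(st["ft_force"]-f0)
    a=np.array(a); return (a.mean(0)@RX),(a@RX).max(),a.mean(0)@RY,(st["ee_pos"]-BOW)@RX+165,st["clock"]
E
python3 - <<'E'
from pull import *
off=rd()[3]
for i in range(14):
    off-=0.4
    bot.servo_line(tcp(off,108),q,speed=4,until_force=5)
    r=rd(); print(np.round(r,2),round(off,2),flush=True)
    if r[0]>8: break
E
```

```text
[  6.38   7.14   0.7  -72.58  30.56] -72.89
[  8.95   9.64   1.31 -72.66  30.94] -73.29
```

```bash
python3 - <<'E'
from pull import *
off=-73.29
for i in range(6):
    r=rd(6)
    if r[0]>11.6: break
    off-=min(0.3,(12-r[0])/8); bot.servo_line(tcp(off,108),q,speed=3,until_force=5)
    print(np.round(rd(6),2),round(off,2),flush=True)
bot.dwell(.3); print(np.round(rd(6),2))
P=cloud(bot.read_camera("top")) ; c=bot.read_camera("top"); np.savez("top_s.npz",**c)
x,y,w,h,k=(195,80,160,180,3.3)
cv2.imwrite("pics/s_top.png",cv2.resize(c["image"][y:y+h,x:x+w],None,fx=k,fy=k,interpolation=cv2.INTER_CUBIC))
E
```

```text
[ 10.61  11.43   0.73 -72.71  31.59] -73.59
[ 11.86  12.37   0.58 -72.75  32.24] -73.76
[ 12.39  12.97   0.65 -72.75  32.89] -73.84
[ 12.28  12.84   0.76 -72.74  33.59]
```

View pics/s_top.png

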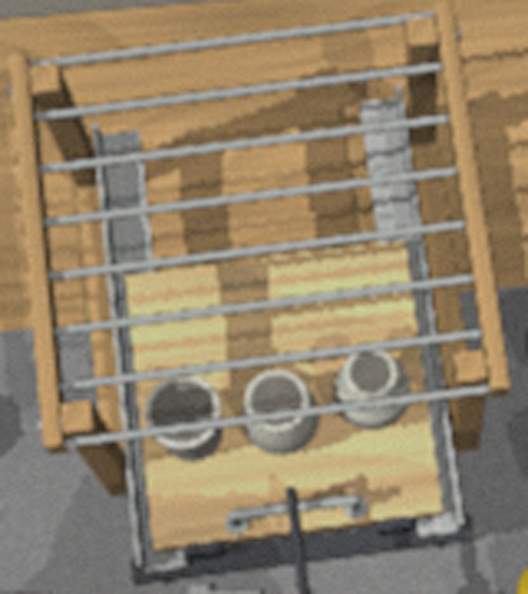

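```bash
python3 - <<'E'
from h import *
c=load("top_s.npz"); P=cloud(c).reshape(-1,3); r=P-BOW; a=r@RX; l=r@RY; z=P[:,2]
# bar yaw
k=(z>85)&(z<99)&(abs(l)<55)&(abs(l)>10)&(a>-95)&(a<-65)
L=cv2.fitLine(P[k][:,:2].astype(np.float32),cv2.DIST_HUBER,0,.01,.01).ravel(); print("bar yaw",-np.degrees(np.arctan(L[0]/L[1])).round(2),"rack",np.degrees(RYAW).round(2),"a",np.median(a[k]).round(1))
# front edge profile of z>59 per lateral bins ; rear edge too
for l0 in range(-105,106,15):
    k=(abs(l-l0)<7)&(z>59)&(z<71)&(a<-60)&(a>-130); k2=(abs(l-l0)<7)&(z>59)&(z<71)&(a>60)&(a<150)
    print(l0,"front",np.percentile(a[k],3).round(1),"rear",np.percentile(a[k2],97).round(1) if k2.sum() else None, k2.sum())
for l0 in (67,-78):
    k=(abs(l-l0)<9)&(a>-108)&(a<-80); o=np.argsort(a[k]); print([(int(x),int(y)) for x,y in zip(a[k][o],z[k][o])][::3])
E
```

```text
bar yaw 2.38 rack 2.57 a -79.1
-105 front -90.2 rear 125.8 117
-90 front -94.1 rear 128.6 118
-75 front -97.9 rear 126.9 118
-60 front -98.2 rear 126.5 124
-45 front -89.3 rear 126.7 121
-30 front -90.6 rear 127.5 128
-15 front -89.8 rear 127.3 125
0 front -88.8 rear 128.1 120
15 front -89.8 rear 127.5 120
30 front -88.7 rear 127.9 128
45 front -89.8 rear 127.1 128
60 front -97.6 rear 127.0 123
75 front -97.9 rear 127.2 124
90 front -89.7 rear 127.4 123
105 front -89.8 rear 127.4 94
[(-107, 45), (-107, 42), (-107, 3), (-106, -3), (-105, 2), (-105, 47), (-105, 3), (-104, 44), (-103, 43), (-102, 40), (-102, 0), (-102, 44), (-100, 44), (-99, 43), (-99, 46), (-98, 46), (-98, 59), (-98, 65), (-97, 41), (-97, 65), (-97, 56), (-96, 69), (-95, 67), (-94, 65), (-93, 63), (-92, 70), (-91, 61), (-89, 65), (-89, 64), (-87, 61), (-86, 67), (-85, 61), (-84, 63), (-83, 69), (-82, 61), (-80, 59), (-80, 58)]
[(-107, 44), (-107, 0), (-106, 46), (-106, 42), (-105, 2), (-105, 1), (-104, 43), (-104, 45), (-103, 43), (-102, 46), (-102, 40), (-101, 45), (-100, 42), (-98, 64), (-98, 45), (-98, 61), (-98, 56), (-97, 39), (-97, 44), (-96, 63), (-96, 66), (-94, 66), (-93, 65), (-92, 67), (-91, 67), (-90, 67), (-88, 60), (-87, 68), (-86, 61), (-85, 66), (-85, 64), (-83, 63), (-82, 64), (-81, 61), (-80, 66)]
```

The board is square: bar yaw 2.4° against the rack's 2.6°, no gap at either lug, and the pull held at 12.3 N. I'll unhook, back out, and check the board.

```bash
python3 - <<'E'
from pull import *
bot.servo_line(tcp(-62,108),q,speed=20); print(np.round(rd(),2))
print(bot.servo_line(tcp(-62,147),q,speed=60,until_force=4))
bot.servo_line(tcp(-130,147),q,speed=80)
bot.servo_line(tcp(-130,262),q,speed=150)
bot.move_to(list(HG+[0,0,100-OFF]),quat(HYAW,-1)); bot.dwell(.3)
st=bot.read_state(); T=np.array(st["ee_pos"]); print(st["clock"],T,st["ft_force"],st["grip_width"])
for n in ("scene","top"):
    c=bot.read_camera(n); np.savez(n+"_u.npz",**c); P=cloud(c)
    d=np.array([np.cos(HYAW),np.sin(HYAW),0]); e=np.array([-d[1],d[0],0]); r=P.reshape(-1,3)-T
    a,l,z=r@d,r@e,r[:,2]
    for a0 in range(60,180,20):
        k=(a>a0)&(a<=a0+20)&(abs(l)<25)&(abs(z-38)<25)
        if k.sum(): print(n,a0,k.sum(),"lat",np.median(l[k]).round(1),"z",np.median(z[k]).round(1),"amax",a[k].max().round(1))
c=load("top_u.npz"); cv2.imwrite("pics/u_top.png",c["image"])
E
```

```text
[  0.67   1.1   -0.27 -62.1   34.57]
False
38.7833 [ 464.51353154 -306.18724862  122.46105295] [ 0.35370828 -0.46619579 -0.74093694] 22.790869015331868
scene 60 49 lat -1.0 z 40.1 amax 79.5
scene 80 27 lat -1.3 z 40.8 amax 98.4
scene 100 30 lat -0.7 z 40.6 amax 119.0
scene 120 29 lat -0.9 z 39.8 amax 139.5
scene 140 30 lat -1.3 z 40.5 amax 160.0
scene 160 38 lat -1.1 z 29.8 amax 168.1
top 100 25 lat 0.9 z 39.6 amax 119.7
top 120 32 lat -0.0 z 40.2 amax 139.2
top 140 28 lat 0.9 z 40.8 amax 159.3
top 160 18 lat 1.9 z 39.2 amax 169.2
```

View pics/u_top.png

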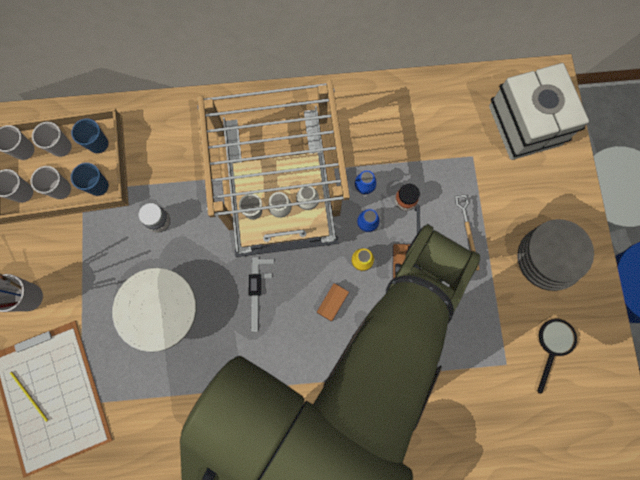

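The board is at the stops with its pots standing at (250,205), (280,203) and (307,196), the bystanders are where they were, and the hook hasn't slipped in the grip. Now I'll lower it into the rest.

```bash
python3 - <<'E'
from pull import *
q=quat(HYAW,-1)
bot.servo_line(list(HG+[0,0,25-OFF]),q,speed=70)
print(bot.servo_line(list(HG+[0,0,0.5-OFF]),q,speed=25,until_force=6))
bot.dwell(.2); st=bot.read_state(); print(st["clock"],st["ee_pos"],st["ft_force"]-f0)
c=bot.read_camera("scene"); cv2.imwrite("pics/v.png",cv2.resize(c["image"][200:350,150:300],None,fx=4,fy=4,interpolation=cv2.INTER_CUBIC))
E
```

```text
True
41.2917 [ 464.09443605 -306.62428931   22.39658781] [ 0.10997084 -0.28014814  7.16428753]
```

View pics/v.png

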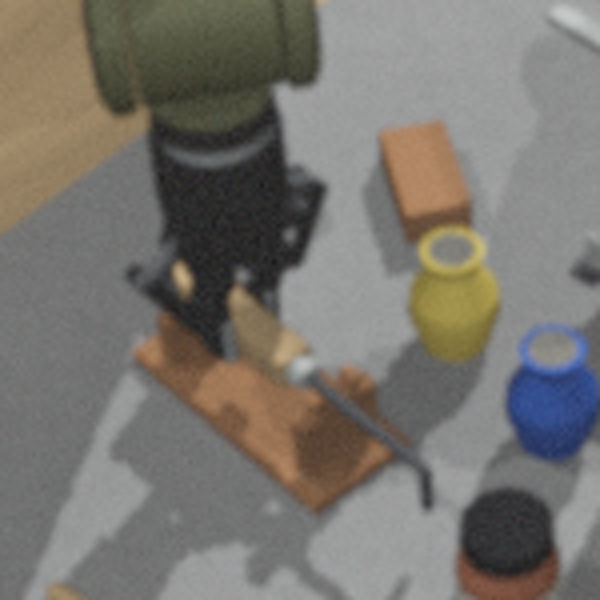

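The hook is seated: 7 N upward at z=22.4 and the prong tip at (428,505), both as at the start. I'll release and retreat.

```bash
python3 - <<'E'
from pull import *
q=quat(HYAW,-1)
bot.move_gripper(50); bot.dwell(.2)
bot.servo_line(list(HG+[0,0,80-OFF]),q,speed=80)
p=HG+[-60,60,220-OFF]; bot.move_to([float(x) for x in p],q)
bot.move_joints([0.9]+list(bot.read_state()["joint_positions"][1:])); bot.dwell(.3)
print(bot.read_state()["clock"])
for n in ("scene","top"):
    c=bot.read_camera(n); np.savez(n+"_w.npz",**c); P=cloud(c).reshape(-1,3); cv2.imwrite(f"pics/w_{n}.png",c["image"])
    q_=P[(P[:,0]>380)&(P[:,0]<660)&(P[:,1]>-370)&(P[:,1]<-250)]
    h=q_[(q_[:,2]>66)&(q_[:,2]<80)&(q_[:,0]<530)]
    print(n,"handle",np.median(h[:,2]).round(1),np.percentile(h[:,0],[1,99]).round(1),cv2.fitLine(h[:,:2].astype(np.float32),cv2.DIST_HUBER,0,.01,.01).ravel().round(3))
    d=q_[(q_[:,2]>55)&(q_[:,2]<70)&(q_[:,0]>560)&(q_[:,1]<-290)]
    print(" rod",cv2.fitLine(d[:,:2].astype(np.float32),cv2.DIST_HUBER,0,.01,.01).ravel().round(3),np.percentile(d[:,0],98).round(1),np.median(d[:,2]).round(1))
    r=P-BOW; a=r@RX; l=r@RY; z=P[:,2]
    for l0 in (67,-78):
        k=(abs(l-l0)<9)&(z>59)&(z<71)&(a>60)&(a<150); print(" rear edge",l0,np.percentile(a[k],97).round(1),"top z",np.median(z[k]).round(1))
E
```

```text
46.4
scene handle 70.9 [409.  524.2] [ 9.93000e-01 -1.18000e-01  4.68171e+02 -3.09344e+02]
 rod [ 9.95000e-01 -1.02000e-01  5.96550e+02 -3.23256e+02] 629.1 62.3
 rear edge 67 118.5 top z 65.4
 rear edge -78 124.1 top z 64.3
top handle 71.5 [412.2 526.8] [ 9.93000e-01 -1.18000e-01  4.69559e+02 -3.08026e+02]
 rod [ 9.91000e-01 -1.30000e-01  6.05040e+02 -3.22866e+02] 631.3 63.3
 rear edge 67 127.1 top z 65.0
 rear edge -78 126.6 top z 64.8
```

View pics/w_scene.png

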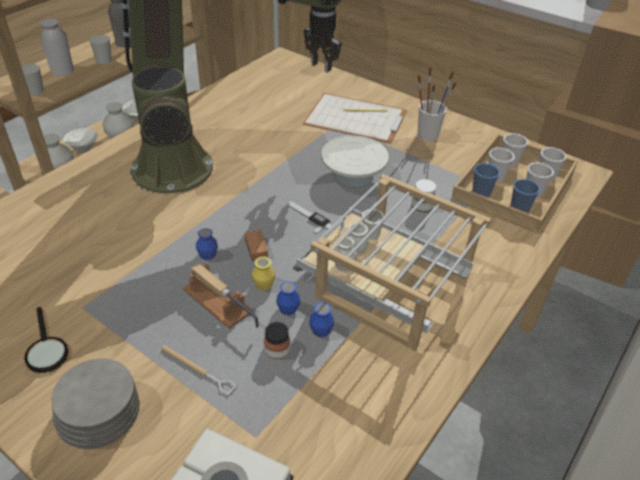

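View pics/w_top.png

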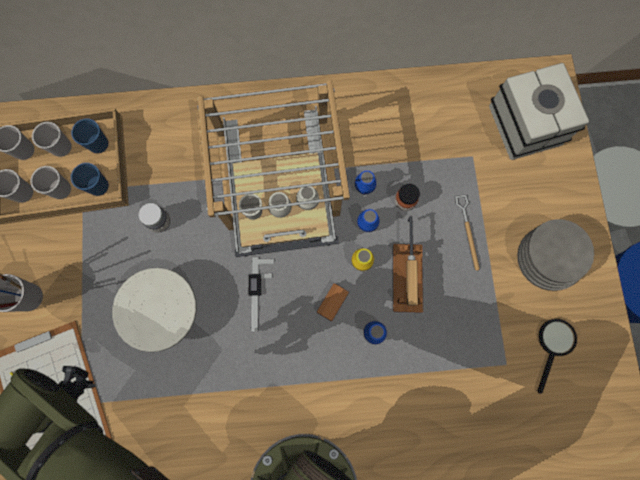

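The hook lies in both yokes at about (408,278), at the same height and line as before. The board sits at the stops with all three pots upright, the bystanders are unmoved, and the arm is clear. I'm handing in.

```bash
python3 -c "
from rig import bot
bot.finish_job(); print(bot.read_state()['clock'])"
```

```text
the job is handed in; nothing more can be done
the job is handed in; nothing more can be done
```

I took the hook from its rest, hooked it behind the bow and drew the board onto both front stops. I then laid the hook back and handed the job in. The clock read 46 s at my last check.

**Pull:** the board slid at about 3.5 N and then bore on the stops. The pull held at 12.3 N, and the highest reading I saw was 13.0 N. I read the force in samples, so a brief peak between readings would not show.

**Last checks (top view):**
- **Board:** the rear edge is square to within 0.5 mm side to side and lies at the same place as under the pull. There was no visible gap at either lug then. The top is at z = 65 mm.
- **Pots and bystanders:** all three pots stand upright, and the bystanders look unmoved in both pictures.
- **Hook:** it lies in both yokes with the handle top at about 71 mm. It is within about 2 mm and 0.01 rad of its starting line in the top view.

**What failed or disagreed:**
- **First grasp:** it closed on air above the handle, without disturbing it. The pictures showed the pads about 38 mm further back along the tool than the stated TCP. I corrected for that, and the second grasp held.
- **Camera views:** the two views differ by up to about 6 mm in x at the rack. In the scene view, which is partly hidden by the rods, the board's rear edge looks 5.6 mm askew. I trusted the top view and the feel of the contact.
- **Rod direction:** the scene view's fit of the rod direction is 0.03 rad off its earlier value, while the handle direction agrees in both views.

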